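Blow the scanner glass clean with the gas can

TASK

Clean the slide scanner's glass before the next run: slide its cover fully open, give the blue cap of the gas can a short press, all the way down for about a second, let it spring back up, and then slide the cover fully shut again. Leave the orange-capped solvent can unpressed, do not touch the glass, and do not shift the tube rack, the jar or the cardboard box standing around the scanner.

Things in the scene. Friction and masses are not known exactly. Their poses are not given: they have to be found in the camera images.
- scanner: White bench-top slide scanner, 200 x 260 x 80 mm (x, y, z), fixed to the bench. Origin at the centre of its underside. Its y axis points to the side where the two cans stand; the cover slides open towards its -y. Two aluminium rails along its y on top (at x = +-83 mm, 150 mm long, tops at z = 92 mm) flank the cover.
- window: The scanner's glass, a blue-green plate 116 x 44 mm set in the scanner's top, hidden under the shut cover; its upper face is 82 mm above the bench. Origin at the centre of its underside, at scanner x = 0, y = 30 mm; axes as the scanner's. Must not be touched.
- cover (a joint): Grey sliding cover plate, 152 x 62 x 5 mm, upper face 89 mm above the bench. Value in m: 0 = fully shut (over the glass), 0.070 = fully open (slid 70 mm towards the scanner's -y, against its stop). It may start a little ajar (up to 0.015). It stays where it is left; sliding takes about 3 N.
- cover_handle (a point): Centre of the yellow bar handle that stands on the middle of the cover: 55 mm long along the scanner's x, 12 mm thick along its y, 27 mm high (from 89 to 116 mm above the bench). Moves with the cover; at scanner x = 0, y = 30 mm when shut, -40 mm when fully open; axes as the scanner's.
- blue_cap (a joint): Blue sprung nozzle cap of the dry-gas can. Value in m: 0 = up, 0.008 = fully down (stop). About 3.5 N to start it moving, about 9 N to reach the stop; springs back by itself.
- blue_cap_top (a point): Centre of the flat top of the blue cap, 32 mm across, 182 mm above the bench when up. The can is an aluminium aerosol can 54 mm across with a blue band, upright and fixed in a grey dock 70 x 70 x 30 mm, beside the scanner on its +y side, in either of two places 84 mm apart along the scanner's x (centre to centre). A thin straw runs from the cap 68 mm towards the scanner's -y, sloping down from the cap's side.
- blue_bead (a joint): Yellow timer bead on a small clear see-saw tube on the black block behind the blue can's dock (look only). Value in m, 0 at rest. While the blue cap is fully down the tube is tilted and the bead creeps out at about 1.8 mm/s; while the cap is up it creeps back as slowly. A press of 1 s brings it to about 0.002; 0.008 (well over 4 s) means too long a press.
- orange_cap (a joint): Orange sprung nozzle cap of the other can (solvent), same shape, size and spring as the blue one. Value in m: 0 = up, 0.008 = down. Not to be pressed.
- orange_cap_top (a point): Centre of the top of the orange cap, 32 mm across, 182 mm above the bench; its can is like the blue one with an orange band, in the other of the two places.
- rack_center (a point): Centre of a loose blue tube rack, 60 x 110 x 76 mm with its green and white tube caps, on the bench on the scanner's +x side.
- jar_center (a point): Centre of a loose amber jar, 56 mm across and 85 mm high, on the bench on the scanner's -y side.
- tipbox_center (a point): Centre of a loose cardboard box with a green band, 70 x 110 x 55 mm, on the bench on the +x side of the cans.
Things that resemble listed ones, but are neither listed nor needed, are in the scene too. Leave any pink or red look-alike of the part that bears blue_cap alone. What is shaped like the part that bears orange_cap but green or turquoise is not meant.

How it is judged:
By the outcome, as a careful person would: the job done as asked, in the order asked, and still so for the second after the job is handed in, with the robot touching nothing.
It also fails if it takes over 64 s, if anything falls off the work surface, if the arm or the gripper's body presses on something with over 40 N, if the wrist force passes 120 N, or if a joint passes its speed limit or range.

ROBOT

A 6-joint arm with a two-finger parallel gripper is mounted at the origin on the work surface. World frame = base frame: x ahead of the robot, y to its left, z up, the work surface at z = 0. Lengths are in mm, angles in rad, forces in N, time in s.
With the tool pointing down it reaches from about 275 to 1000 mm from the base axis. Payload 8.4 kg.
Tool frame: the origin (TCP) lies at the very end of the fingers, on their centre line; the grasp point (between the pads) lies r.hold_point_z behind it (r.hold_point_z is the distance from the TCP to the grasp point, in mm); x points along the fingers, z is the direction in which the jaws open and shut, and the axes are right-handed (so a half turn about x gives the same grasp; the last joint's range is limited). The gripper opens to 85 mm and grips with 20 to 120 N. Pads are 22 mm wide; open, the fingers measure 114 mm over their backs; the gripper's body (76 mm by 85 mm) begins 54 mm behind the grasp point. The pads swing forward as they close: fully open they stand 13 mm farther back than shut.
Start: joints at [-1.314, 0.353, 1.633, -0, 1.155, -0.002], TCP at [159.949, -604.189, 199.781] pointing down, gripper open.
Joint ranges: [-2.63, 2.63], [-0.92, 2.1], [0.06, 2.66], [-1.3, 4.44], [0, 2.69], [-3.02, 3.02]. Speed limits (rad/s): [2.22, 2.22, 2.79, 3.14, 3.14, 3.14].

INTERFACE

Orientations are given as [roll, pitch, yaw] about the fixed x, y, z axes, in that order (R = Rz(yaw) Ry(pitch) Rx(roll)).
In Python, from rig import r gives the robot as it stands.
- The arm moves only by the tool jog_arm, never from a script. Its argument "series" is a list of rows, each a list of 7 numbers: the turn, a rotation vector about the tool's x, y, z in degrees, then the shift along the tool's x, y, z in cm, then the opening, from 0 (shut) to 1 (fully open). In form: [[wx, wy, wz, tx, ty, tz, fingers], ...]. A call has 1 to 20 rows; each row shifts and turns the commanded pose from where the row before left it, along the tool's axes as they then stand; what a row does not reach is not made up. A row lasts 1/10 s, in which the tool goes at most 50 mm and 8.59 degrees, less where a joint would pass 70% of its speed; a pose out of reach is approached as far as the arm can. A call with a gripper value outside its range is refused whole. The fingers move at their own pace and stop on an object; "force" is the grip in N (left out, the last holds). Time passes only in rows, so rows that do not move let the fingers close. It gives the time, the measured TCP pose, the force and the opening at its end, in the units of the state.
- r.sense(): the state, without advancing time (a new reading comes with each control period).
- r.grab_frame(name): name is "scene" or "top" or "wrist"; returns (picture, depth): 420x560x3 uint8, red, green, blue; 420x560 float32, mm along the optical axis (not along the pixel's ray), 0 where there is no reading.
- r.get_calibration(name): a dict with "mtx" (3x3 intrinsics, pixels), "position" and "rotation" of the camera in the world; the wrist camera has in their place "mount" (4x4, takes a point from camera to tool coordinates, whose origin is the TCP and whose axes are the tool frame's). Camera axes: x right, y down, z forward; pixel columns grow to the right and rows downward; lengths in mm; the calibration is good to about 2 mm. The wrist camera is an equidistant fisheye: a pixel r from the principal point sees the ray r / f radians off the axis. A picture is of the moment at which its call begins: read the wrist's pose just before it. get_calibration takes no time and is no camera call.
- r.sign_off(): hands the job in, once; it reports no verdict.
The state is a dict: "clock": time; "qpos": joint angles; "qvel": joint speeds; "joint_efforts": joint torques, N m; "eef_pos": TCP position; "tcp_rot": TCP orientation; "contact_force": force on the tool from outside, world axes, zero at the start; "wrist_torque": the same for the moment, N m; "opening": opening from 0.0 (shut) to 1.0 (fully open).
Only numpy, scipy, OpenCV 4.12 (cv2) and the standard library are available. Lean on these libraries where they do the work, as an engineer would, in place of code of your own. Each camera call takes 0.05 s, during which the arm holds its last target.

## Working session

There is one attempt and no reset: what is moved stays moved. The work goes in short steps, Python scripts to look and compute and a tool call to move; the robot and the scene stay as the last step left them, time stands still between calls to the robot, and variables do not carry over. Pictures are saved under pics/ and viewed, and the job is handed in when it is done.

Besides the shell and the picture viewer there is one more tool, called after "Emit:" as name(argument=value, ...), one argument or row to a line, values as JSON. jog_arm: Moves the arm, as the interface text tells. Its arguments: {"type":"object","properties":{"series":{"type":"array"},"force":{"type":"number"}},"required":["series"]}

```bash
mkdir -p pics; cat > h.py <<'E'
import numpy as np, cv2
from rig import r
def snap(n,tag):
    im,d=r.grab_frame(n); cv2.imwrite(f'pics/{tag}.png',im[:,:,::-1]); np.save(f'pics/{tag}.npy',d); return im,d
E
python3 - <<'E'
from h import *
print(r.sense())
for n in ['scene','top','wrist']:
    snap(n,n+'0'); print(n,r.get_calibration(n))
print(r.hold_point_z)
E
```

```text
{'clock': 0.0, 'qpos': array([-1.31439428e+00,  3.53657666e-01,  1.63412477e+00, -1.13694977e-05,
        1.15520660e+00, -2.40816663e-03]), 'qvel': array([ 0.00120217, -0.00029906,  0.0009135 , -0.00162584, -0.0009553 ,
        0.00030109]), 'joint_efforts': array([ 4.12846930e-03, -6.05237317e+01, -3.42062831e+01,  4.48622186e-04,
        9.34349344e-03, -4.76021057e-06]), 'eef_pos': array([ 159.81668494, -603.68623237,  199.05977928]), 'tcp_rot': array([-3.13655649,  1.56939991,  1.83464731]), 'contact_force': array([ 0.57364266,  0.53311025, -0.76328957]), 'wrist_torque': array([-0.03097928, -0.03592508,  0.03212947]), 'opening': 1.0014457390389233}
scene {'mtx': array([[448.8146487 ,   0.        , 281.75567027],
       [  0.        , 448.8146487 , 211.14706327],
       [  0.        ,   0.        ,   1.        ]]), 'position': array([1185.4347738 , -326.38591452,  777.59364268]), 'rotation': array([-2.29772517, -0.01574376,  1.12990502])}
top {'mtx': array([[475.66488606,   0.        , 272.48406139],
       [  0.        , 475.66488606, 207.45961986],
       [  0.        ,   0.        ,   1.        ]]), 'position': array([ 373.84769667,  -36.15148084, 1238.62775694]), 'rotation': array([-2.99616862e+00, -1.58007077e-03, -1.56648124e+00])}
wrist {'mtx': array([[325.1922621 ,   0.        , 282.27462991],
       [  0.        , 325.1922621 , 209.85158921],
       [  0.        ,   0.        ,   1.        ]]), 'mount': array([[ 8.46076902e-05, -3.13198883e-01,  9.49687555e-01,
        -1.74461393e+02],
       [-1.11054693e-03, -9.49687002e-01, -3.13198602e-01,
         7.98586511e+01],
       [ 9.99999380e-01, -1.02817359e-03, -4.28172883e-04,
         2.99461297e-01],
       [ 0.00000000e+00,  0.00000000e+00,  0.00000000e+00,
         1.00000000e+00]])}
18.700000000000003
```

View pics/scene0.png

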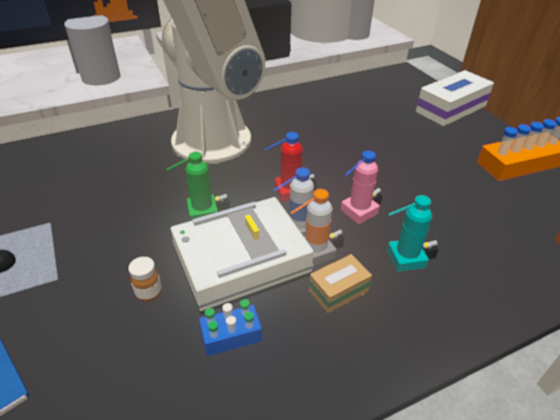

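View pics/top0.png

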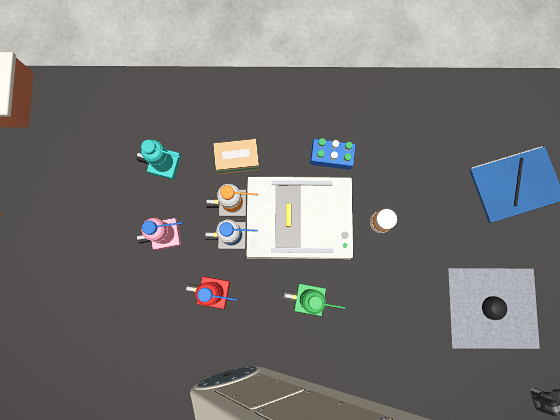

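```bash
cat >> h.py <<'E'
def cam(n):
    c=r.get_calibration(n); a,b,g=c['rotation']
    from scipy.spatial.transform import Rotation as R
    return c['mtx'],np.array(c['position']),R.from_euler('xyz',c['rotation']).as_matrix()
def plane(n,uv,z):
    K,p,R=cam(n); uv=np.atleast_2d(np.array(uv,float))
    d=np.c_[(uv-K[[0,1],2])/K[0,0],np.ones(len(uv))]@R.T
    return p+d*((z-p[2])/d[:,2])[:,None]
def proj(n,P):
    K,p,R=cam(n); q=(np.atleast_2d(P)-p)@R; return q[:,:2]/q[:,2:]*K[0,0]+K[[0,1],2]
def blobs(n,im,lo,hi,z,amin=8):
    hsv=cv2.cvtColor(im,cv2.COLOR_RGB2HSV); m=cv2.inRange(hsv,lo,hi)
    k,l,s,c=cv2.connectedComponentsWithStats(m)
    for i in range(1,k):
        if s[i,4]>=amin:
            ys,xs=np.where(l==i); rc=cv2.minAreaRect(np.c_[xs,ys].astype(np.float32))
            print(n,'px',c[i].round(1),'A',s[i,4],'box',s[i,:4],'rect',np.round(rc[1],1),round(rc[2],1),'->',plane(n,c[i],z)[0].round(1))
E
python3 - <<'E'
from h import *
ims={n:cv2.imread(f'pics/{n}0.png')[:,:,::-1].copy() for n in ('scene','top')}
for n in ims:
    print('yellow');blobs(n,ims[n],(22,150,120),(33,255,255),116)
    print('blue');blobs(n,ims[n],(105,150,80),(122,255,255),182,20)
    print('orange');blobs(n,ims[n],(8,180,120),(20,255,255),182,20)
# scanner white in top
hsv=cv2.cvtColor(ims['top'],cv2.COLOR_RGB2HSV); m=cv2.inRange(hsv,(0,0,170),(179,40,255)); m[:170]=0;m[:,:240]=0;m[:,360:]=0;m[270:]=0
ys,xs=np.where(m>0); rc=cv2.minAreaRect(np.c_[xs,ys].astype(np.float32)); b=cv2.boxPoints(rc); print(b, plane('top',b,80).round(1)[:,:2])
a=cv2.resize(ims['top'][170:275,190:365],None,fx=4,fy=4,interpolation=cv2.INTER_CUBIC); cv2.imwrite('pics/c1.png',a[:,:,::-1])
a=cv2.resize(ims['scene'][125:305,165:365],None,fx=3.3,fy=3.3,interpolation=cv2.INTER_CUBIC); cv2.imwrite('pics/c2.png',a[:,:,::-1])
E
```

```text
yellow
scene px [251.3 223.6] A 87 box [246 216  12  16] rect [18.5  4.9] 58.0 -> [526.5 -76.3 116. ]
scene px [332.  235.2] A 8 box [331 233   3   5] rect [4.4 1.3] 71.6 -> [629.1  64.2 116. ]
scene px [426.1 244.5] A 11 box [425 242   3   6] rect [5.3 1.5] 76.0 -> [733.  227.7 116. ]
blue
scene px [531.1 127.3] A 413 box [504 117  56  20] rect [10.3 57. ] 79.1 -> [553.8 690.7 182. ]
scene px [289.9 137.5] A 123 box [273 132  25  14] rect [10.3 25.4] 81.0 -> [346.6 102.  182. ]
scene px [368. 156.] A 128 box [362 151  14  12] rect [13. 11.] 0.0 -> [491.6 233.6 182. ]
scene px [350.8 169.7] A 20 box [346 165  10  10] rect [ 1.4 12.7] 45.0 -> [521.  168.5 182. ]
scene px [302.7 172.1] A 92 box [297 168  13   9] rect [12.  8.] 0.0 -> [485.1  65.7 182. ]
scene px [230.3 332.9] A 1513 box [199 305  62  50] rect [37.8 58.9] 76.0 -> [ 804.4 -223.2  182. ]
scene px [  8.8 379.2] A 993 box [  0 339  29  70] rect [69. 28.] 90.0 -> [ 745.9 -528.6  182. ]
orange
scene px [114.3  10.1] A 563 box [94  0 43 22] rect [21. 42.] 90.0 -> [-770.1 -125.4  182. ]
scene px [518.7 160.1] A 2050 box [478 14
[... 525 characters left out ...]
83.1 238.1 182. ]
top px [170.7 223.9] A 27 box [160 222  22   4] rect [ 1.3 21.2] 82.4 -> [490.6 189.9 182. ]
top px [229.5 229. ] A 179 box [220 222  38  14] rect [37. 13.] 0.0 -> [479.5  58.5 182. ]
top px [237.1 239.7] A 27 box [231 233  11  12] rect [ 3.5 14.8] 45.0 -> [455.9  41.2 182. ]
top px [210.9 295.4] A 121 box [198 288  39  14] rect [38. 13.] 0.0 -> [333.7  96.5 182. ]
orange
top px [234.5 193.9] A 44 box [221 187  30  12] rect [10.4 28.6] 76.0 -> [559.1  48.6 182. ]
top px [234.5 206.6] A 62 box [223 197  19  14] rect [ 8.5 20.6] 60.9 -> [530.2  48.1 182. ]
[[240. 177.]
 [352. 177.]
 [352. 258.]
 [240. 258.]] [[ 619.7   43.8]
 [ 621.  -234.6]
 [ 420.6 -230.6]
 [ 419.4   41. ]]
```

View pics/c1.png

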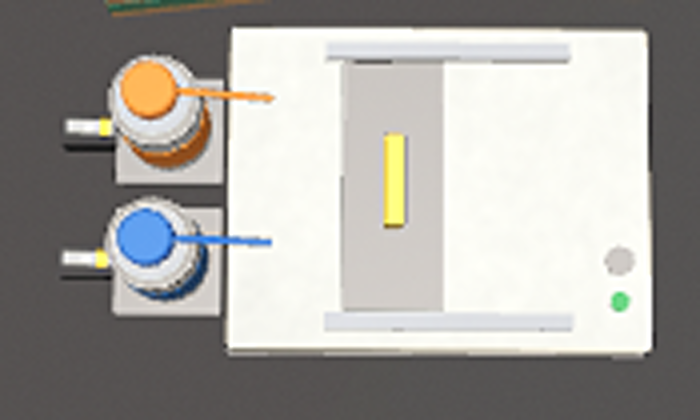

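View pics/c2.png

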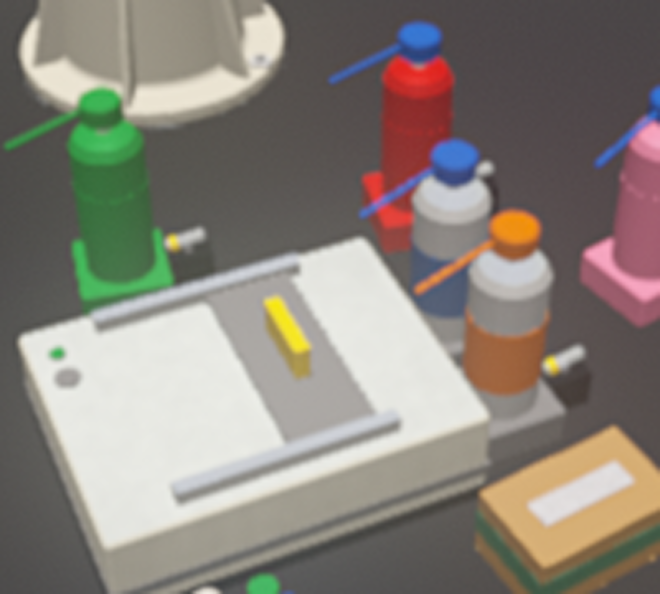

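```bash
cat >> h.py <<'E'
from scipy.spatial.transform import Rotation as Ro
def tool(s=None):
    s=s or r.sense(); return s['eef_pos'],Ro.from_euler('xyz',s['tcp_rot']).as_matrix()
def wplane(uv,z,T):
    c=r.get_calibration('wrist');K=c['mtx'];M=c['mount'];p,R=T
    d=(np.atleast_2d(np.array(uv,float))-K[[0,1],2])/K[0,0]; th=np.linalg.norm(d,axis=1,keepdims=True)
    v=np.c_[d/np.maximum(th,1e-9)*np.sin(th),np.cos(th)]
    o=p+R@M[:3,3]; w=v@(R@M[:3,:3]).T
    return o+w*((z-o[2])/w[:,2])[:,None]
def delta(target,yaw_dir=None,T=None):
    "shift in tool axes cm to target; "
    p,R=T or tool(); return (R.T@(np.array(target)-p)/10).round(2)
E
python3 - <<'E'
from h import *
p,R=tool(); print(p,'\n',R.round(3))
im=cv2.imread('pics/top0.png')[:,:,::-1].copy()
f=lambda x,y:((x+.5)/4+190-.5,(y+.5)/4+170-.5)
print('handle ends',plane('top',[f(395,135),f(395,227),f(395,180)],116).round(1))
print('cap',plane('top',[f(146,237)],182).round(1),'or',plane('top',[f(148,88)],182).round(1))
print('rails',plane('top',[f(327,46),f(570,50),f(325,318),f(573,320)],92).round(1))
print('scanner',plane('top',[f(231,27),f(648,30),f(227,350),f(651,352)],80).round(1))
f=lambda x,y:((x+.5)/3.3+165-.5,(y+.5)/3.3+125-.5)
print('scene handle top',plane('scene',[f(274,299),f(300,346),f(287,322)],116).round(1))
print('cap',plane('scene',[f(455,152),f(516,222)],182).round(1))
print('rails',plane('scene',[f(97,316),f(298,259),f(175,489),f(398,416)],92).round(1))
E
```

```text
[ 159.83934201 -603.82107067  199.22096839] 
 [[-0.     0.967  0.256]
 [ 0.001  0.256 -0.967]
 [-1.    -0.    -0.001]]
handle ends [[548.3 -75.1 116. ]
 [493.1 -75.1 116. ]
 [521.2 -75.1 116. ]]
cap [[479.9  66.  182. ]] or [[564.2  66.4 182. ]]
rails [[ 607.1  -34.2   92. ]
 [ 605.3 -183.4   92. ]
 [ 440.5  -33.8   92. ]
 [ 439.9 -183.    92. ]]
scanner [[ 621.3   25.5   80. ]
 [ 620.6 -233.6   80. ]
 [ 421.6   25.5   80. ]
 [ 421.5 -231.5   80. ]]
scene handle top [[498.6 -73.4 116. ]
 [547.2 -75.  116. ]
 [522.9 -74.  116. ]]
cap [[480.3  67.8 182. ]
 [562.7  69.1 182. ]]
rails [[ 440.4 -179.8   92. ]
 [ 441.5  -32.8   92. ]
 [ 607.2 -182.3   92. ]
 [ 608.5  -34.1   92. ]]
```

Emit:
jog_arm(
  series=[
    [7.4,0,0,0,0,0,0.6],
    [7.4,0,0,0,0,0,0.6],
    [0,0,0,0,2.25,-3.3,0.6],
    [0,0,0,0,2.25,-3.3,0.6],
    [0,0,0,0,2.25,-3.3,0.6],
    [0,0,0,0,2.25,-3.3,0.6],
    [0,0,0,0,2.25,-3.3,0.6],
    [0,0,0,0,2.25,-3.3,0.6],
    [0,0,0,0,2.25,-3.3,0.6],
    [0,0,0,0,2.25,-3.3,0.6],
    [0,0,0,0,2.25,-3.3,0.6],
    [0,0,0,0,2.25,-3.3,0.6],
    [0,0,0,0,2.25,-3.3,0.6],
    [0,0,0,0,2.25,-3.3,0.6],
    [0,0,0,0,2.25,-3.3,0.6],
    [0,0,0,0,2.25,-3.3,0.6],
    [0,0,0,0,0,0,0.6],
    [0,0,0,0,0,0,0.6],
  ],
  force=30,
)

```text
clock: 1.95
eef_pos: [474.7, -141.4, 199.5]
tcp_rot: [-1.464, 1.57, -3.032]
contact_force: [-0.6, -0.3, 0.1]
opening: 0.599
```

```bash
python3 - <<'E'
from h import *
s=r.sense();T=tool(s);print(s['clock'],T[0].round(1),'\n',T[1].round(3),s['opening'],s['contact_force'].round(1))
im,d=snap('wrist','w1')
hsv=cv2.cvtColor(im,cv2.COLOR_RGB2HSV); m=cv2.inRange(hsv,(22,120,100),(33,255,255))
k,l,st,c=cv2.connectedComponentsWithStats(m)
for i in range(1,k):
    if st[i,4]>30: 
        ys,xs=np.where(l==i);b=cv2.boxPoints(cv2.minAreaRect(np.c_[xs,ys].astype(np.float32)))
        print(c[i],st[i]); print(wplane(b,116,T).round(1))
E
```

```text
1.95 [ 474.7 -141.4  199.5] 
 [[-0.001  1.     0.003]
 [-0.     0.003 -1.   ]
 [-1.    -0.001  0.   ]] 0.599084687455964 [-0.6 -0.3  0.1]
[200.30490405 147.108742  ] [192 114  19  67 938]
[[550.3 -69.2 116. ]
 [549.6 -84.2 116. ]
 [495.4 -82.  116. ]
 [495.6 -66.4 116. ]]
[209.86111111 151.91666667] [209 142   4  19  36]
[[512.2 -82.  116. ]
 [526.9 -82.6 116. ]
 [526.9 -85.1 116. ]
 [512.1 -84.5 116. ]]
[240.92682927 300.6097561 ] [238 297   6   9  41]
[[ 382.4  -99.9  116. ]
 [ 382.6 -104.7  116. ]
 [ 373.2 -104.2  116. ]
 [ 373.   -99.3  116. ]]
```

View pics/w1.png

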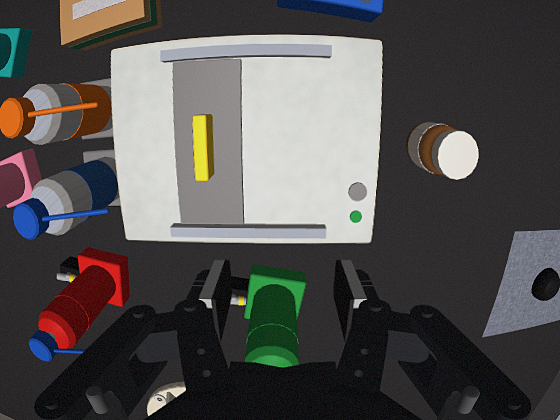

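Emit:
jog_arm(
  series=[
    [0,0,0,0,2.39,-3.34,0.6],
    [0,0,0,0,2.39,-3.35,0.6],
    [0,0,0,2,0,0,0.6],
    [0,0,0,2,0,0,0.6],
    [0,0,0,2,0,0,0.6],
    [0,0,0,1.5,0,0,0.6],
    [0,0,0,1,0,0,0.6],
    [0,0,0,0.5,0,0,0.6],
    [0,0,0,0,0,0,0.6],
    [0,0,0,0,0,0,0.6],
  ],
)

```text
clock: 3.0
eef_pos: [522.8, -75.5, 110.4]
tcp_rot: [1.415, 1.57, -0.156]
contact_force: [-0.4, -0.7, -1.3]
opening: 0.6
```

```bash
python3 - <<'E'
from h import *
s=r.sense();T=tool(s);print(s['clock'],T[0].round(1),s['opening'],s['contact_force'].round(1),delta([522.5,-74.5,95]))
im,d=snap('wrist','w2'); im,d=snap('scene','s2')
cv2.imwrite('pics/s2c.png',cv2.resize(im[100:310,150:370],None,fx=2.8,fy=2.8)[:,:,::-1])
E
```

```text
3.0 [522.8 -75.5 110.4] 0.59988857916619 [-0.4 -0.7 -1.3] [ 1.54 -0.03 -0.1 ]
```

View pics/w2.png

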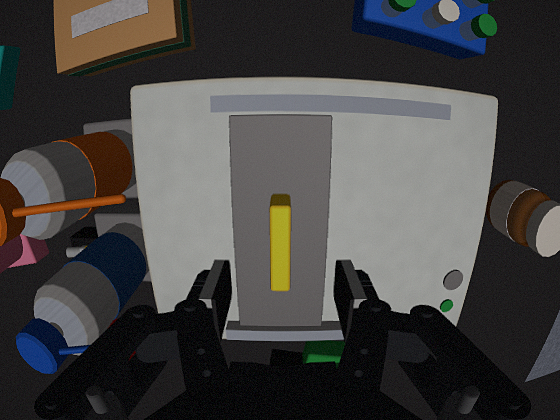

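View pics/s2c.png

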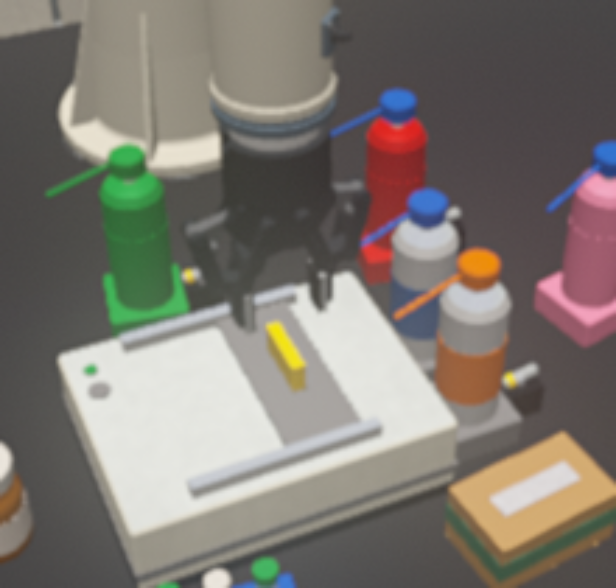

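```bash
python3 - <<'E'
from h import *
p,R=tool()
f=lambda x,y:((x+.5)/2.8+150-.5,(y+.5)/2.8+100-.5)
print('finger tips scene @110,120',plane('scene',[f(248,328),f(322,305)],110).round(1),plane('scene',[f(248,328),f(322,305)],120).round(1))
print('handle scene',plane('scene',[f(272,325),f(300,363)],116).round(1))
print('scene proj of tcp',(proj('scene',[p])-[150,100])*2.8)
c=r.get_calibration('wrist');M=c['mount']
for P in [[0,0,0],[-12,0,25],[-12,0,-25]]:
    q=M[:3,:3].T@(np.array(P)-M[:3,3]); th=np.arctan2(np.hypot(q[0],q[1]),q[2]); u=q[:2]/np.hypot(q[0],q[1])*th*325.19+[282.27,209.85]; print(P,u)
T=tool(); print('handle wrist',wplane([(272,206),(290,206),(271,290),(289,290)],116,T).round(1))
d=np.load('pics/s2.npy')
for u,v in [f(248,320),f(322,297),f(286,345)]:
    K,pp,RR=cam('scene'); z=d[int(round(v)),int(round(u))]; print(pp+RR@(np.array([(u-K[0,2])/K[0,0],(v-K[1,2])/K[0,0],1])*z))
d0=np.load('pics/w2.npy'); print(d0[240,280],d0[270,215],d0[270,350])
E
```

```text
finger tips scene @110,120 [[488.7 -91.9 110. ]
 [487.4 -27.9 110. ]] [[499.1 -95.4 120. ]
 [497.9 -32.4 120. ]]
handle scene [[499.4 -75.7 116. ]
 [547.8 -72.4 116. ]]
scene proj of tcp [[283.32159467 347.9817122 ]]
[0, 0, 0] [281.76246318 245.99069484]
[-12, 0, 25] [326.50915756 254.64193563]
[-12, 0, -25] [236.98862518 254.72908858]
handle wrist [[549.4 -70.  116. ]
 [549.4 -79.8 116. ]
 [495.8 -68.7 116. ]
 [495.8 -79.7 116. ]]
[ 533.11528759 -106.47826408  160.37641874]
[534.54990266 -47.96955    162.97251646]
[522.9563781  -73.6762178  113.95143447]
182.83038 139.81487 141.35219
```

```bash
python3 - <<'E'
from h import *
c=r.get_calibration('wrist');K=c['mtx'];M=c['mount']
d0=np.load('pics/w2.npy')
v,u=np.mgrid[0:420,0:560]; a=(u-K[0,2])/K[0,0];b=(v-K[1,2])/K[0,0];th=np.hypot(a,b)+1e-9
X=np.dstack([a/th*np.tan(th),b/th*np.tan(th),np.ones_like(a)])*d0[...,None]
P=X@M[:3,:3].T+M[:3,3]
for px in [(215,265),(222,265),(226,280),(225,310),(215,270),(215,290),(205,300),(345,265),(350,270),(350,310),(280,240)]: print(px,d0[px[1],px[0]],P[px[1],px[0]].round(1))
K2,pp,RR=cam('scene'); d=np.load('pics/s2.npy'); v,u=np.mgrid[0:420,0:560]
W=np.dstack([(u-K2[0,2])/K2[0,0],(v-K2[1,2])/K2[0,0],np.ones_like(u)])*d[...,None]@RR.T+pp
for vv in range(190,224,3): print(vv,W[vv,238].round(0),W[vv,265].round(0))
E
```

```text
(215, 265) 145.0183 [-44.6  10.6 -30.4]
(222, 265) 144.7297 [-44.9  10.8 -27.1]
(226, 280) 144.61043 [-47.1   4.3 -25.4]
(225, 310) 139.479 [-56.   -6.3 -25.4]
(215, 270) 139.81487 [-50.   11.  -29.4]
(215, 290) 124.03524 [-66.6  11.  -26.3]
(205, 300) 118.11115 [-73.   10.4 -29.1]
(345, 265) 144.74475 [-44.9  10.7  28.8]
(350, 270) 141.35219 [-48.6  10.1  30.5]
(350, 310) 118.34082 [-74.1   6.6  26.1]
(280, 240) 182.83038 [-6.2  6.5 -1. ]
190 [520. -99. 212.] [540. -49. 209.]
193 [ 538. -106.  219.] [535. -47. 197.]
196 [ 539. -107.  213.] [535. -47. 190.]
199 [ 537. -106.  203.] [534. -47. 180.]
202 [ 535. -106.  194.] [535. -47. 173.]
205 [ 534. -106.  185.] [534. -47. 165.]
208 [ 534. -106.  177.] [533. -47. 155.]
211 [ 533. -106.  168.] [533. -47. 147.]
214 [ 533. -107.  160.] [473. -21.  79.]
217 [ 534. -108.  153.] [481. -25.  78.]
220 [474. -88.  86.] [489. -28.  77.]
223 [484. -92.  87.] [502. -34.  80.]
```

Emit:
jog_arm(
  series=[
    [0,0,0,0,0,0,0.2],
    [0,0,0,0,0,0,0],
    [0,0,0,0,0,0,0],
    [0,0,0,0,0,0,0],
    [0,0,0,0,0,0,0],
    [0,0,0,0,0,0,0],
    [0,0,0,0,0,0,0],
  ],
  force=20,
)

```text
clock: 3.8
eef_pos: [522.5, -75.1, 109.8]
tcp_rot: [-1.162, 1.571, -2.733]
contact_force: [0.0, -0.2, 0.4]
opening: -0.001
```

```bash
cat >> h.py <<'E'
def wcloud(d0):
    c=r.get_calibration('wrist');K=c['mtx'];M=c['mount']
    v,u=np.mgrid[0:420,0:560]; a=(u-K[0,2])/K[0,0];b=(v-K[1,2])/K[0,0];th=np.hypot(a,b)+1e-9
    X=np.dstack([a/th*np.tan(th),b/th*np.tan(th),np.ones_like(a)])*d0[...,None]
    return X@M[:3,:3].T+M[:3,3]
E
python3 - <<'E'
from h import *
s=r.sense();print(s['eef_pos'].round(1),s['opening'],s['contact_force'].round(1))
im,d=snap('wrist','w3');P=wcloud(d)
for v in range(236,330,6): print(v,P[v,275].round(1),P[v,290].round(1))
E
```

```text
[522.5 -75.1 109.8] -0.001383606518462963 [ 0.  -0.2  0.4]
236 [-7.   9.4 -3.8] [-7.5  9.6  4.6]
242 [-7.1  5.7 -3.8] [-5.7  5.1  4.7]
248 [-5.8  1.4 -3.9] [-5.9  1.4  4.7]
254 [-6.4 -2.1 -3.9] [-6.1 -2.3  4.7]
260 [-39.2  10.8  -3.1] [-38.1  10.2   3.9]
266 [-44.9  10.6  -3. ] [-45.6  11.    3.8]
272 [-50.5  10.7  -2.9] [-50.3  10.5   3.7]
278 [-55.2  10.4  -2.8] [-56.4  11.    3.5]
284 [-61.6  11.3  -2.6] [-60.9  10.8   3.4]
290 [-64.9  10.5  -2.6] [-64.    9.9   3.4]
296 [-69.4  10.6  -2.5] [-68.9  10.2   3.3]
302 [-75.3  11.8  -2.4] [-74.6  11.4   3.1]
308 [-80.3  12.7  -2.3] [-79.2  11.9   3. ]
314 [-82.8  11.9  -2.2] [-81.6  10.9   3. ]
320 [-81.8   8.4  -2.3] [-85.8  11.5   2.9]
326 [-80.8   4.8  -2.4] [-86.2   9.2   2.9]
```

View pics/w3.png

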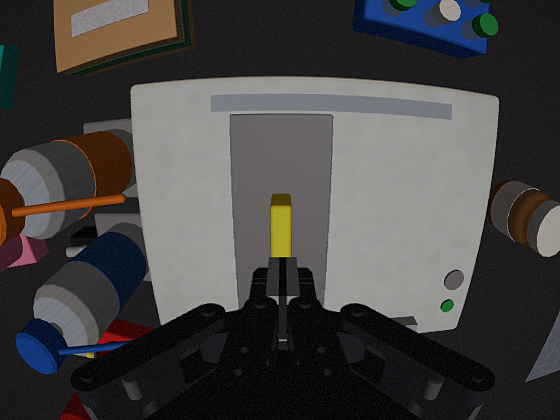

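Emit:
jog_arm(
  series=[
    [0,0,0,0,0,0,0.6],
    [0,0,0,0,0,0,0.6],
    [0,0,0,0,0,0,0.6],
    [0,0,0,0,0,0,0.6],
    [0,0,0,0,0,0,0.6],
    [0,0,0,1,0,0,0.6],
    [0,0,0,1,0,0,0.6],
    [0,0,0,1,0,0,0.6],
    [0,0,0,1,0,0,0.6],
    [0,0,0,0.5,0,0,0.6],
    [0,0,0,0.3,0,0,0.6],
    [0,0,0,0,0,0,0.6],
    [0,0,0,0,0,0,0.6],
  ],
)

```text
clock: 5.15
eef_pos: [522.7, -75.1, 62.0]
tcp_rot: [1.456, 1.57, -0.114]
contact_force: [-0.3, -0.2, -0.1]
opening: 0.602
```

```bash
python3 - <<'E'
from h import *
s=r.sense();print(s['eef_pos'].round(1),s['opening'],s['contact_force'].round(1))
im,d=snap('wrist','w4');P=wcloud(d)
for v in range(254,300,4): print(v,[P[v,x].round(1) for x in (210,215,220,225,345,350)])
im,d=snap('scene','s4')
cv2.imwrite('pics/s4c.png',cv2.resize(im[100:310,150:370],None,fx=2.8,fy=2.8)[:,:,::-1])
E
```

```text
[522.7 -75.1  62. ] 0.6021582772519469 [-0.3 -0.2 -0.1]
254 [array([-18. ,   3.2, -39. ]), array([-18.4,   3.4, -36.1]), array([-28.1,   8.2, -31.2]), array([-27.2,   7.8, -28.8]), array([-18.3,   3.3,  34.2]), array([-18.9,   3.6,  36.8])]
258 [array([-17.1,   0.3, -39.4]), array([-19.2,   1.4, -36.1]), array([-26.8,   5.3, -31.7]), array([-27.8,   5.8, -28.8]), array([-18.3,   0.9,  34.4]), array([-18.5,   0.9,  37.1])]
262 [array([-17.9,  -1.8, -39.4]), array([-41.4,  10.5, -31.1]), array([-42.2,  11. , -28.5]), array([-42. ,  10.9, -26.2]), array([-41.4,  10.5,  29.5]), array([-42.1,  10.8,  31.7])]
266 [array([-18.3,  -4.1, -39.6]), array([-46.2,  11. , -30.1]), array([-46.8,  11.3, -27.7]), array([-45.5,  10.7, -25.6]), array([-45.6,  10.6,  28.7]), array([-45.5,  10.5,  31.1])]
270 [array([-48.8,  10.3, -32. ]), array([-48.9,  10.4, -29.7]), array([-49.5,  10.8, -27.2]), array([-46.8,   9.3, -25.5]), array([-50.4,  11.2,  27.8]), array([-49.4,  10.6,  30.3])]
274 [array([-54.2,  11.3, -30.8]), array([-53.1,  10.7, -28.8]), array([-52.6,  10.5, -26.7]), array([-49. ,   8.5, -25
[... 475 characters left out ...]
y([-63.3,  10.9, -26.9]), array([-61.8,  10. , -25.2]), array([-50.6,   3.1, -25.4]), array([-61.8,   9.9,  26. ]), array([-63.4,  10.9,  27.7])]
290 [array([-65.8,  10.5, -28.6]), array([-65.9,  10.6, -26.5]), array([-61.6,   7.9, -25.4]), array([-52. ,   1.9, -25.3]), array([-62.8,   8.6,  25.9]), array([-66.3,  10.8,  27.1])]
294 [array([-68.4,  10.3, -28. ]), array([-68.1,  10.2, -26.1]), array([-63.2,   7. , -25.2]), array([-53.1,   0.5, -25.2]), array([-63.2,   6.9,  26. ]), array([-69.1,  10.7,  26.6])]
298 [array([-72.2,  10.9, -27.2]), array([-71.4,  10.5, -25.5]), array([-62.7,   4.7, -25.5]), array([-52.8,  -1.9, -25.5]), array([-64.4,   5.8,  25.9]), array([-72.1,  10.9,  26. ])]
```

View pics/w4.png

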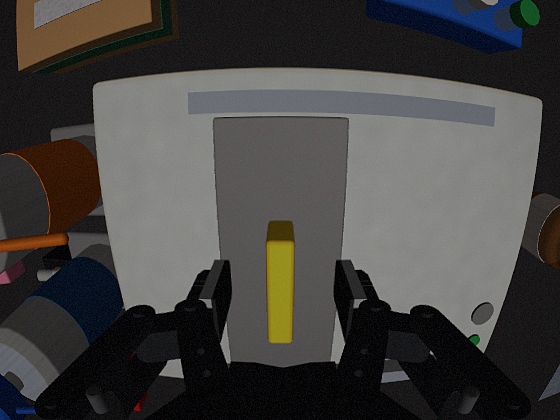

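View pics/s4c.png

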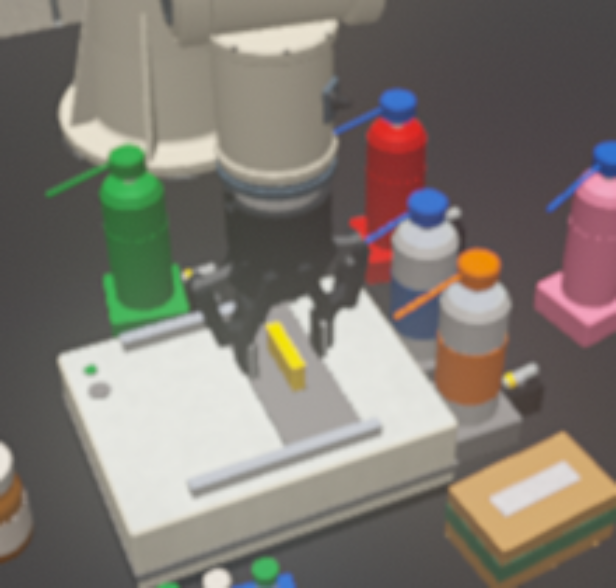

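Emit:
jog_arm(
  series=[
    [0,0,0,0.3,0,0,0.6],
    [0,0,0,0.2,0,0,0.6],
    [0,0,0,0,0,0,0.3],
    [0,0,0,0,0,0,0.1],
    [0,0,0,0,0,0,0],
    [0,0,0,0,0,0,0],
    [0,0,0,0,0,0,0],
    [0,0,0,0,0,0,0],
    [0,0,0,0,0,0,0],
  ],
  force=30,
)

```text
clock: 6.15
eef_pos: [523.6, -75.2, 57.9]
tcp_rot: [1.501, 1.569, -0.069]
contact_force: [-0.4, 1.6, 9.3]
opening: 0.135
```

Emit:
jog_arm(
  series=[
    [0,0,0,-0.1,0,0,0],
    [0,0,0,0,0,0.3,0],
    [0,0,0,0,0,0.5,0],
    [0,0,0,0,0,0.5,0],
    [0,0,0,0,0,0.5,0],
    [0,0,0,0,0,0.5,0],
    [0,0,0,0,0,0.5,0],
    [0,0,0,0,0,0.5,0],
    [0,0,0,0,0,0.5,0],
    [0,0,0,0,0,0.5,0],
    [0,0,0,0,0,0.5,0],
    [0,0,0,0,0,0.5,0],
    [0,0,0,0,0,0.5,0],
    [0,0,0,0,0,0.5,0],
    [0,0,0,0,0,0.3,0],
    [0,0,0,0,0,0.2,0],
    [0,0,0,0,0,0,0],
    [0,0,0,0,0,0,0],
  ],
)

```text
clock: 7.95
eef_pos: [523.4, -142.6, 57.9]
tcp_rot: [2.117, 1.569, 0.546]
contact_force: [6.3, 5.6, -2.0]
opening: 0.134
```

Emit:
jog_arm(
  series=[
    [0,0,0,0,0,0.2,0],
    [0,0,0,0,0,0.1,0],
    [0,0,0,0,0,0.1,0],
    [0,0,0,0,0,0,0],
    [0,0,0,0,0,0,0],
  ],
)

```text
clock: 8.45
eef_pos: [523.3, -142.6, 57.9]
tcp_rot: [3.008, 1.564, 1.436]
contact_force: [7.3, 30.7, 3.3]
opening: 0.134
```

Emit:
jog_arm(
  series=[
    [0,0,0,0,0,-0.3,0],
    [0,0,0,0,0,0,0.4],
    [0,0,0,0,0,0,0.4],
    [0,0,0,0,0,0,0.4],
    [0,0,0,0,0,0,0.4],
    [0,0,0,0,0,0,0.4],
    [0,0,0,-1,0,0,0.4],
    [0,0,0,-1.5,0,0,0.4],
    [0,0,0,-2.5,0,0,0.4],
    [0,0,0,-2.5,0,0,0.4],
    [0,0,0,-2.5,0,0,0.4],
    [0,0,0,-2.5,0,0,0.4],
    [0,0,0,0,0,0,0],
    [0,0,0,0,0,0,0],
  ],
)

```text
clock: 9.85
eef_pos: [522.8, -144.2, 183.6]
tcp_rot: [1.298, 1.569, -0.273]
contact_force: [-0.6, -0.0, -0.4]
opening: 0.072
```

```bash
python3 - <<'E'
from h import *
s=r.sense();T=tool(s);print(s['clock'],s['eef_pos'].round(1),T[1].round(3),s['opening'],s['contact_force'].round(1))
im,d=snap('wrist','w5')
im,d=snap('scene','s5')
cv2.imwrite('pics/s5c.png',cv2.resize(im[100:310,150:370],None,fx=2.8,fy=2.8)[:,:,::-1])
E
```

```text
9.85 [ 522.8 -144.2  183.6] [[ 0.001  1.     0.   ]
 [-0.     0.    -1.   ]
 [-1.     0.001  0.   ]] 0.07157779250133922 [-0.6 -0.  -0.4]
```

View pics/s5c.png

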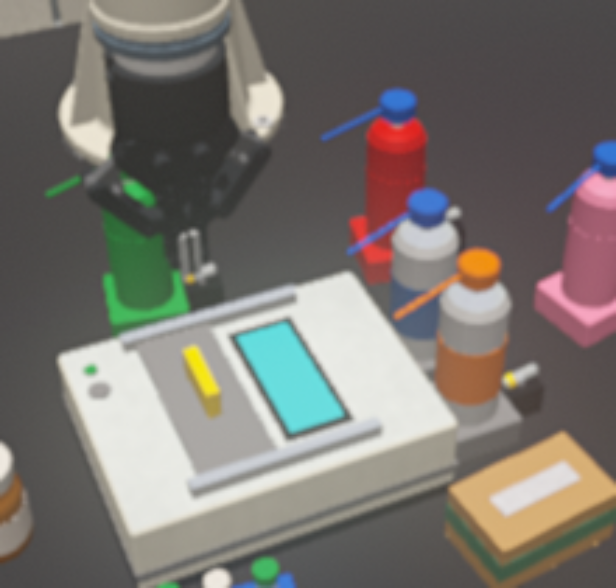

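View pics/w5.png

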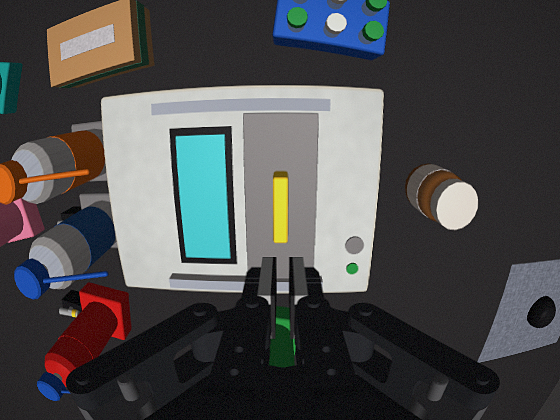

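Emit:
jog_arm(
  series=[
    [0,0,0,0,-0.5,-2.5,0],
    [0,0,0,0,-0.5,-2.5,0],
    [0,0,0,0,-0.5,-2.5,0],
    [0,0,0,0,-0.5,-2.5,0],
    [0,0,0,0,-0.5,-2.5,0],
    [0,0,0,0,-0.5,-2.5,0],
    [0,0,0,0,-0.5,-2.5,0],
    [0,0,0,0,-0.5,-2.5,0],
    [0,0,0,0,-0.28,-1.1,0],
    [0,0,0,0,0,0,0],
    [0,0,0,0,0,0,0],
  ],
  force=30,
)

```text
clock: 11.05
eef_pos: [479.5, 66.4, 182.4]
tcp_rot: [-0.926, 1.57, -2.496]
contact_force: [0.2, -0.5, -0.2]
opening: -0.002
```

```bash
python3 - <<'E'
from h import *
s=r.sense();T=tool(s);print(s['clock'],s['eef_pos'].round(1),s['opening'],s['contact_force'].round(1),delta([480,67,160]))
im,d=snap('wrist','w6');P=wcloud(d)
hsv=cv2.cvtColor(im,cv2.COLOR_RGB2HSV);m=cv2.inRange(hsv,(105,150,80),(122,255,255))
k,l,st,c=cv2.connectedComponentsWithStats(m)
for i in range(1,k):
    if st[i,4]>60: print(c[i],st[i],wplane([c[i]],182,T).round(1))
im,d=snap('scene','s6')
cv2.imwrite('pics/s6c.png',cv2.resize(im[60:270,180:400],None,fx=2.8,fy=2.8)[:,:,::-1])
E
```

```text
11.05 [479.5  66.4 182.4] -0.0015674771845607437 [ 0.2 -0.5 -0.2] [ 2.24  0.05 -0.06]
[504.89645522  20.85074627] [ 471    0   72   49 1072] [[626.  -72.8 182. ]]
[537.97727273  19.45454545] [531  15  13  11  88] [[ 635.3 -104.2  182. ]]
[ 58.67071689 225.06379101] [  28  200  106   53 1646] [[490.8 220.2 182. ]]
[291.27939984 236.03446878] [ 254  211  127   53 2466] [[485.7  60.8 182. ]]
```

View pics/s6c.png

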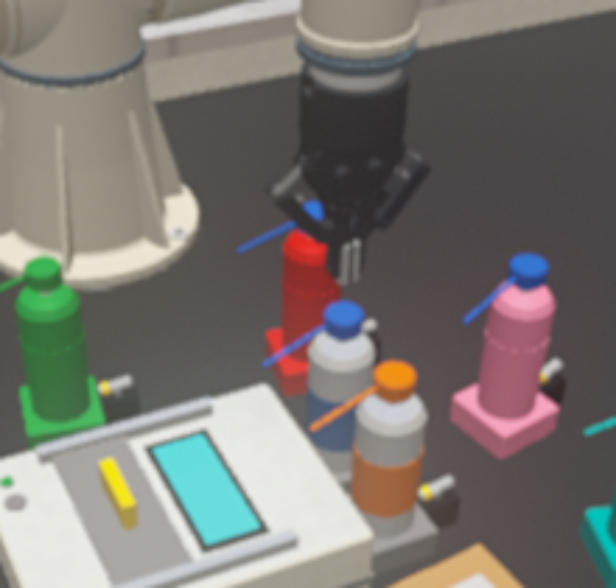

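View pics/w6.png

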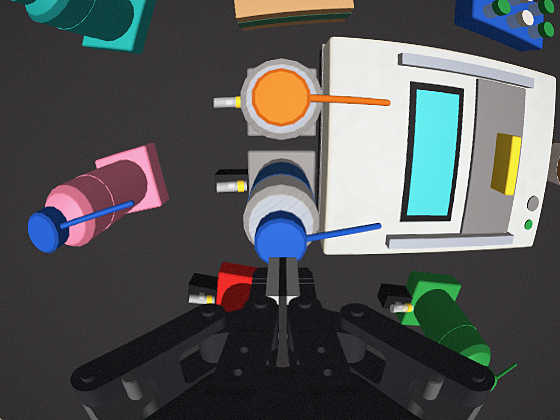

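Emit:
jog_arm(
  series=[
    [0,0,0,1,0.2,0,0],
    [0,0,0,1,0,0,0],
    [0,0,0,1,0,0,0],
    [0,0,0,0.3,0,0,0],
    [0,0,0,0,0,0,0],
    [0,0,0,0,0,0,0],
  ],
)

```text
clock: 11.75
eef_pos: [481.3, 66.6, 149.8]
tcp_rot: [-1.069, 1.57, -2.639]
contact_force: [-2.6, -1.7, 3.0]
opening: 0.005
```

Emit:
jog_arm(
  series=[
    [0,0,0,0.2,0,0,0],
    [0,0,0,0,0,0,0],
  ],
)

```text
clock: 11.95
eef_pos: [481.6, 66.8, 147.9]
tcp_rot: [0.806, 1.571, -0.764]
contact_force: [-2.4, -3.2, 4.3]
opening: -0.006
```

```bash
python3 - <<'E'
from h import *
s=r.sense();T=tool(s);print(s['clock'],s['eef_pos'].round(1),s['contact_force'].round(1))
print(wplane([(281,239)],182,T))
im,d=snap('scene','s7')
cv2.imwrite('pics/s7c.png',cv2.resize(im[130:250,240:390],None,fx=4,fy=4,interpolation=cv2.INTER_CUBIC)[:,:,::-1])
E
```

```text
11.95 [481.6  66.8 147.9] [-2.4 -3.2  4.3]
[[500.81319609  67.09105447 182.        ]]
```

View pics/s7c.png

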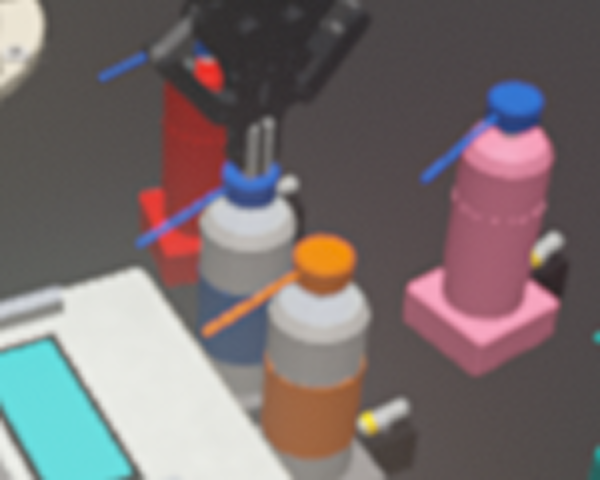

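Emit:
jog_arm(
  series=[
    [0,0,0,0.2,0,0,0],
    [0,0,0,0.2,0,0,0],
    [0,0,0,0.1,0,0,0],
  ],
)

```text
clock: 12.3
eef_pos: [481.6, 66.8, 143.1]
tcp_rot: [0.844, 1.571, -0.726]
contact_force: [-3.9, -1.6, 8.2]
opening: -0.002
```

Emit:
jog_arm(
  series=[
    [0,0,0,0.2,0,0,0],
    [0,0,0,0.1,0,0,0],
  ],
)

```text
clock: 12.5
eef_pos: [481.9, 66.8, 142.2]
tcp_rot: [1.406, 1.57, -0.164]
contact_force: [-14.2, -3.3, 42.2]
opening: -0.002
```

Emit:
jog_arm(
  series=[
    [0,0,0,-0.13,0,0,0],
    [0,0,0,0,0,0,0],
  ],
)

```text
clock: 12.7
eef_pos: [481.7, 66.8, 142.5]
tcp_rot: [1.505, 1.57, -0.065]
contact_force: [-6.9, -2.8, 18.4]
opening: -0.003
```

Emit:
jog_arm(
  series=[
    [0,0,0,0,0,0,0],
    [0,0,0,0,0,0,0],
    [0,0,0,0,0,0,0],
    [0,0,0,0,0,0,0],
    [0,0,0,0,0,0,0],
    [0,0,0,0,0,0,0],
  ],
)

```text
clock: 13.3
eef_pos: [481.7, 66.8, 142.4]
tcp_rot: [1.408, 1.57, -0.162]
contact_force: [-6.5, -3.3, 19.2]
opening: 0.003
```

```bash
python3 - <<'E'
from h import *
s=r.sense();print(s['clock'],s['eef_pos'].round(1),s['contact_force'].round(1))
im,d=snap('scene','s8')
cv2.imwrite('pics/s8c.png',cv2.resize(im[130:250,240:390],None,fx=4,fy=4,interpolation=cv2.INTER_CUBIC)[:,:,::-1])
E
```

```text
13.3 [481.7  66.8 142.4] [-6.5 -3.3 19.2]
```

Emit:
jog_arm(
  series=[
    [0,0,0,-1,0,0,0],
    [0,0,0,-2,0,0,0],
    [0,0,0,-2,0,0,0],
    [0,0,0,0,0,0,0],
    [0,0,0,0,0,0,0],
  ],
)

```text
clock: 13.85
eef_pos: [481.8, 67.1, 191.0]
tcp_rot: [1.974, 1.57, 0.403]
contact_force: [-0.4, 0.3, 1.0]
opening: 0.0
```

```bash
python3 - <<'E'
from h import *
s=r.sense();print(s['clock'],s['eef_pos'].round(1),s['contact_force'].round(1))
im,d=snap('scene','s9')
cv2.imwrite('pics/s9c.png',cv2.resize(im[130:250,240:390],None,fx=4,fy=4,interpolation=cv2.INTER_CUBIC)[:,:,::-1])
a=cv2.imread('pics/s8c.png');b=cv2.imread('pics/s9c.png');cv2.imwrite('pics/cmp.png',np.hstack([a[:300,50:430],b[:300,50:430]]))
E
```

```text
13.85 [481.8  67.1 191. ] [-0.4  0.3  1. ]
```

View pics/cmp.png

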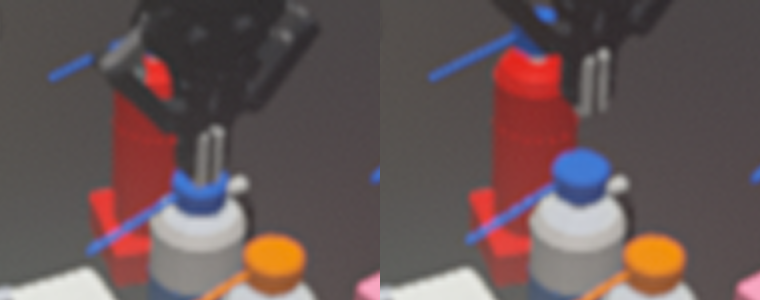

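Emit:
jog_arm(
  series=[
    [0,0,0,0,0.5,2.5,0],
    [0,0,0,0,0.5,2.5,0],
    [0,0,0,0,0.5,2.5,0],
    [0,0,0,0,0.5,2.5,0],
    [0,0,0,0,0.5,2.5,0],
    [0,0,0,0,0.5,2.5,0],
    [0,0,0,0,0.5,2.5,0.4],
    [0,0,0,0,0.5,2.5,0.4],
    [0,0,0,0,0.1,0.95,0.4],
    [0,0,0,0,0,0,0.4],
    [0,0,0,0,0,0,0.4],
  ],
)

```text
clock: 15.0
eef_pos: [522.1, -141.9, 190.4]
tcp_rot: [-2.144, 1.569, 2.569]
contact_force: [-0.4, 0.2, 0.5]
opening: 0.399
```

```bash
python3 - <<'E'
from h import *
s=r.sense();T=tool(s);print(s['clock'],T[0].round(1),T[1].round(3),s['opening'],delta([523,-142.8,58]))
im,d=snap('wrist','w9')
hsv=cv2.cvtColor(im,cv2.COLOR_RGB2HSV); m=cv2.inRange(hsv,(22,180,170),(33,255,255))
k,l,st,c=cv2.connectedComponentsWithStats(m)
for i in range(1,k):
    if st[i,4]>100: print(c[i],st[i],wplane([c[i]],116,T).round(1))
E
```

```text
15.0 [ 522.1 -141.9  190.4] [[-0.001  1.     0.   ]
 [ 0.001  0.    -1.   ]
 [-1.    -0.001 -0.001]] 0.3993169683067474 [13.24  0.1   0.1 ]
[283.27901524 205.44783118] [277 175  14  63 853] [[ 523.6 -143.   116. ]]
```

View pics/w9.png

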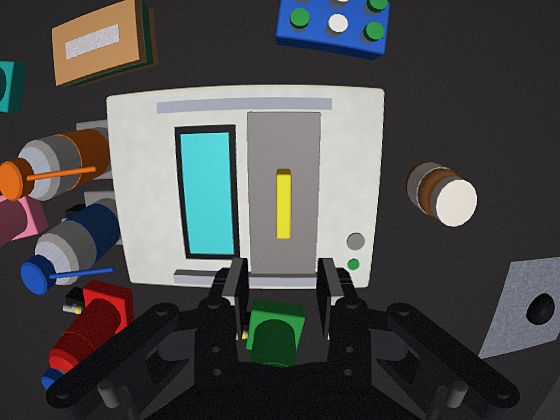

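Handle is at (283,205), straight ahead between the fingers; the cover is still open. Descend and grip.

Emit:
jog_arm(
  series=[
    [0,0,0,2.5,0.1,0.1,0.4],
    [0,0,0,2.5,0,0,0.4],
    [0,0,0,2.5,0,0,0.4],
    [0,0,0,2.5,0,0,0.4],
    [0,0,0,1.7,0,0,0.4],
    [0,0,0,1.0,0,0,0.4],
    [0,0,0,0.3,0,0,0.4],
    [0,0,0,0,0,0,0.4],
    [0,0,0,0,0,0,0.2],
    [0,0,0,0,0,0,0],
    [0,0,0,0,0,0,0],
    [0,0,0,0,0,0,0],
    [0,0,0,0,0,0,0],
    [0,0,0,0,0,0,0],
  ],
)

```text
clock: 16.45
eef_pos: [524.4, -142.6, 62.2]
tcp_rot: [2.286, 1.569, 0.715]
contact_force: [0.1, 7.2, 3.9]
opening: 0.135
```

Emit:
jog_arm(
  series=[
    [0,0,0,0,0,-0.3,0],
    [0,0,0,0,0,-0.5,0],
    [0,0,0,0,0,-0.5,0],
    [0,0,0,0,0,-0.5,0],
    [0,0,0,0,0,-0.5,0],
    [0,0,0,0,0,-0.5,0],
    [0,0,0,0,0,-0.5,0],
    [0,0,0,0,0,-0.5,0],
    [0,0,0,0,0,-0.5,0],
    [0,0,0,0,0,-0.5,0],
    [0,0,0,0,0,-0.5,0],
    [0,0,0,0,0,-0.5,0],
    [0,0,0,0,0,-0.5,0],
    [0,0,0,0,0,-0.5,0],
    [0,0,0,0,0,-0.3,0],
    [0,0,0,0,0,-0.2,0],
    [0,0,0,0,0,0,0],
  ],
)

```text
clock: 18.15
eef_pos: [524.6, -72.5, 62.1]
tcp_rot: [0.551, 1.567, -1.018]
contact_force: [-0.7, -12.4, 5.8]
opening: 0.134
```

Emit:
jog_arm(
  series=[
    [0,0,0,0,0,-0.1,0],
    [0,0,0,0,0,0,0],
  ],
)

```text
clock: 18.35
eef_pos: [524.6, -72.5, 62.1]
tcp_rot: [0.455, 1.566, -1.114]
contact_force: [-1.5, -18.3, 5.5]
opening: 0.134
```

Emit:
jog_arm(
  series=[
    [0,0,0,0,0,0.1,0],
    [0,0,0,0,0,0,0.4],
    [0,0,0,0,0,0,0.4],
    [0,0,0,0,0,0,0.4],
    [0,0,0,0,0,0,0.4],
    [0,0,0,0,0,0,0.4],
    [0,0,0,-1,0,0,0.4],
    [0,0,0,-2,0,0,0.4],
    [0,0,0,-2.5,0,0,0.4],
    [0,0,0,-2.5,0,0,0.4],
    [0,0,0,-2.5,0,0,0.4],
    [0,0,0,-2.5,0,0,0.4],
    [0,0,0,-2.5,0,0,0.4],
    [0,0,0,0,0,0,0.4],
    [0,0,0,0,0,0,0.4],
  ],
)

```text
clock: 19.85
eef_pos: [523.9, -70.6, 216.9]
tcp_rot: [1.452, 1.569, -0.118]
contact_force: [-0.0, -0.1, 0.0]
opening: 0.403
```

```bash
python3 - <<'E'
from h import *
s=r.sense();T=tool(s);print(s['clock'],T[0].round(1),s['opening'],s['contact_force'].round(1))
im,d=snap('wrist','w10')
hsv=cv2.cvtColor(im,cv2.COLOR_RGB2HSV); m=cv2.inRange(hsv,(22,180,170),(33,255,255))
k,l,st,c=cv2.connectedComponentsWithStats(m)
for i in range(1,k):
    if st[i,4]>100: print(c[i],st[i],wplane([c[i]],116,T).round(1))
im,d=snap('scene','s10')
cv2.imwrite('pics/s10c.png',cv2.resize(im[130:350,100:400],None,fx=2.5,fy=2.5)[:,:,::-1])
E
```

```text
19.85 [523.9 -70.6 216.9] 0.4026393654951343 [-0.  -0.1  0. ]
[284.5 199. ] [279 170  12  59 704] [[523.2 -72.9 116. ]]
```

View pics/s10c.png

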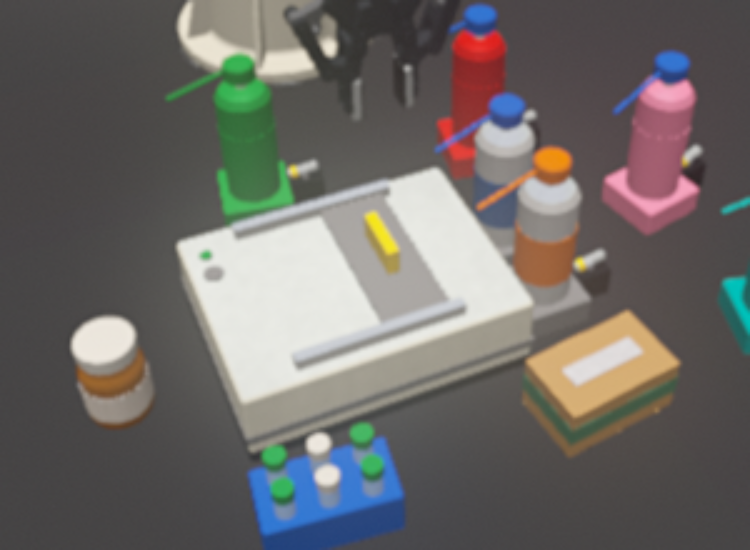

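View pics/w10.png

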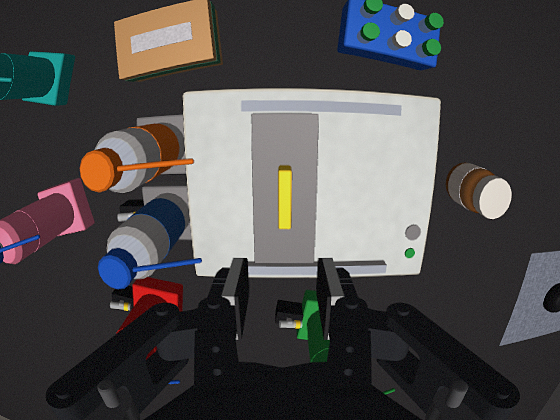

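```bash
python3 - <<'E'
from h import *
a=cv2.imread('pics/scene0.png').astype(int);b=cv2.imread('pics/s10.png').astype(int)
D=np.abs(a-b).sum(2)
for n,(x0,y0,x1,y1) in dict(jar=(128,255,165,302),rack=(195,296,266,352),box=(308,255,374,308)).items(): print(n,D[y0:y1,x0:x1].mean().round(1),(D[y0:y1,x0:x1]>120).sum())
print(r.sign_off())
E
```

```text
jar 1.6 0
rack 1.8 0
box 1.6 0
the job is handed in; nothing more can be done
None
```

I slid the cover fully open, pressed the blue cap of the aluminium can for about 1 s, let it spring back and slid the cover fully shut. The job was handed in at about 20 s of the 64 s allowed.

**Checks:**
- **Cover:** it met a firm stop at each end, with 70.1 mm of travel between them. The last wrist picture puts the handle at y = -72.9, against -72.5 where it stopped, within the 2 mm calibration.
- **Press:** the cap bottomed out about 8 mm down and was held at the stop for about 0.9–1 s. The picture afterwards shows it back up. I did not read the timer bead.
- **Surroundings:** the jar, rack and cardboard box match the first scene picture, with no changed pixels. The orange cap and the glass were never approached to contact.

**Disagreements:**
- **Fingertips:** they turned out to be about 33–38 mm behind the reported TCP, seen in both cameras and confirmed by closing on nothing. I corrected for this by depth and contact force.
- **Press force:** it peaked briefly at about 42 N through the fingertips. I backed off at once to about 19 N for the hold.

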